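# Prop open the lid of the filter chest

### The job

The lid of the clear parts chest is standing open on its hinge alone. Swing the chest's own steel prop rod up out of its side clip by the blue grip, until its tip is home in the blue slot bracket on the lid's edge, and let go so that it stays there. Do not shift the lid, and leave the other things on the bench where they are.

Things in the scene. Friction and masses are not known exactly. Their poses are not given: they have to be found in the camera images.
- chest: clear plastic parts chest with blue rim, fixed to the bench, 320 (x) x 260 (y) x 130 mm high; origin at the centre of its underside, z up. Blue latch on its -x face, lid hinge along its +x rim (x = 160, z = 130 mm), prop rod on its +y side.
- lid (a joint): opening of the clear lid (330 x 268 x 10 mm, blue edges) in rad, 0 shut; it stands open at about 0.79 (45 degrees), free edge raised towards the chest's -x. The stiff hinge holds it, but 1 to 4 N at the free edge moves it. The lid reaches 134 mm from the chest's middle in y, its bracket 158 mm.
- prop (a joint): prop rod's angle in rad: 0 level in its clip, pointing to the chest's +x; grows as the tip swings up. It turns about the chest's y direction through the pivot at (-75, 144, 112) mm in the chest's frame. Tip centred in the slot at 1.05; end stop at about 1.10. Stiff pivot: stays at any angle, 2 to 4 N at the grip moves it. The clip is an open cradle.
- prop_grip (a point): centre of the blue round grip, 16 mm in diameter, 60 mm long, on a cross bar that sticks out sideways (chest's +y), parallel to the pivot: 120 mm from the pivot along the rod, 63 mm outboard of the rod (207 mm from the chest's middle). Nothing stands beside or above it. It turns with the rod, rolling between the fingers as the rod swings.
- prop_tip (a point): free end of the round steel prop rod, 10 mm in diameter; it lies 170 mm from the pivot
- lid_slot (a point): the point in the lid's blue slot bracket where the centre of the rod's end comes to lie; the bracket is a roof 44 mm long and 24 mm wide, 2 to 7 mm above the rod's end, open towards the hinge and below, with a stop at the end away from the hinge. It sits on the lid's +y edge, 198 mm from the hinge
- disc_filter: bystander: loose white disc filter, 72 mm across, 50 mm high with its stem up; origin under its centre
- dip_tube: bystander: loose steel tube 170 mm long with two square grey collars, lying on the bench; not the prop rod; origin under its middle, x along it
- spray_bottle: bystander: white spray bottle with black head, 72 mm across, 186 mm high; origin under its centre

How it is judged:
By the outcome, as a careful person would: the job done as asked, in the order asked, and still so for the second after the job is handed in, with the robot touching nothing.
It also fails if it takes over 35 s, if anything falls off the work surface, if the arm or the gripper's body presses on something with over 40 N, if the wrist force passes 120 N, or if a joint passes its speed limit or range.

### The arm

A 6-joint arm with a two-finger parallel gripper is mounted at the origin on the work surface. World frame = base frame: x ahead of the robot, y to its left, z up, the work surface at z = 0. Lengths are in mm, angles in rad, forces in N, time in s.
With the tool pointing down it reaches from about 275 to 825 mm from the base axis. Payload 4.9 kg.
Tool frame: the origin (TCP) lies at the very end of the fingers, on their centre line; the grasp point (between the pads) lies 19 mm behind it; z points along the fingers, y is the line along which they close (so a half turn about z gives the same grasp; the last joint's range is limited). The gripper opens to 85 mm and grips with 20 to 120 N. Pads are 22 mm wide; open, the fingers measure 114 mm over their backs; the gripper's body (76 mm by 85 mm) begins 54 mm behind the grasp point. The pads swing forward as they close: fully open they stand 13 mm farther back than shut.
Start: joints at [-1.381, 0.326, -0.193, 1.052, 0, 1.437], TCP at [175.006, -521.432, 231.281] pointing down, gripper open.
Joint ranges: [-2.65, 2.65], [-0.97, 1.79], [-1.3, 1.35], [-1.93, 2.1], [-1.47, 1.37], [-3.14, 3.14]. Speed limits (rad/s): [2.57, 2.57, 3.14, 3.14, 3.14, 3.14].

### API

Orientations are given as a unit quaternion [w, x, y, z].
In Python, from rig import manip gives the robot as it stands.
- The arm moves only by the shell command python3 -m creep 'ROWS' [OPENING] [FORCE]. ROWS is JSON, a list of rows, each a list of 2 entries, a list of its own where there are three numbers: the shift along the world's x, y, z in m, then the turn about the world's z in degrees. In form: [[[dx, dy, dz], twist], ...]. A call has 1 to 20 rows; each row shifts and turns the commanded pose from where the row before left it; what a row does not reach is not made up. A row lasts 1/12 s, in which the tool goes at most 41.7 mm and 7.16 degrees, less where a joint would pass 70% of its speed; a pose out of reach is approached as far as the arm can. A call is refused whole if a number of a shift passes 0.0417 or a number of a turn 7.16, either way. A call with a gripper value outside its range is refused whole. OPENING is the opening in per cent of the stroke, from 0 (shut) to 100 (fully open), set as the call begins (- or left out, the last holds). The fingers move at their own pace and stop on an object; FORCE is the grip in N (left out, the last holds). Time passes only in rows, so rows that do not move let the fingers close. It gives the time, the measured TCP pose, the force, the opening and the grip force at its end, in the units of the state.
- manip.get_obs(): the state, without advancing time (a new reading comes with each control period).
- manip.get_image(name): name is "scene" or "top"; returns the picture (400x640x3 uint8, blue, green, red); there is no depth.
- manip.camera_info(name): a dict with "intrinsics" (3x3 intrinsics, pixels), "view" (4x4, takes a point from world to camera coordinates). Camera axes: x right, y up, looking along -z (the intrinsics and any distortion apply to the point x, -y, -z); pixel columns grow to the right and rows downward; lengths in mm; the calibration is good to about 2 mm. A picture is of the moment at which its call begins. camera_info takes no time and is no camera call.
- manip.job_done(): hands the job in; it is judged then, once.
The state is a dict: "time_s": time; "joint_positions": joint angles; "qd": joint speeds; "joint_torque": joint torques, N m; "position": TCP position; "eef_rot": TCP orientation; "force": force on the tool from outside, world axes, zero at the start; "ft_torque": the same for the moment, N m; "width": finger opening in mm; "gripper_force": force on a finger pad.
Only numpy, scipy, OpenCV 4.12 (cv2) and the standard library are available. Lean on these libraries where they do the work, as an engineer would, in place of code of your own. Each camera call takes 0.05 s, during which the arm holds its last target. There are 200 camera calls.

## Working session

There is one attempt and no reset: what is moved stays moved. The work goes in short steps, Python scripts to look and compute and a shell command to move; the robot and the scene stay as the last step left them, time stands still between calls to the robot, and variables do not carry over. Pictures are saved under pics/ and viewed, at most 10 in all, crops included, and the job is handed in when it is done.

```bash
mkdir -p pics
python3 - <<'E'
from rig import manip
import cv2,numpy as np
np.set_printoptions(precision=4,suppress=True)
for n in("scene","top"):
    cv2.imwrite(f"pics/{n}0.png",manip.get_image(n)); c=manip.camera_info(n); print(n,c)
o=manip.get_obs(); print(o)
E
```

```text
scene {'intrinsics': array([[377.3418,   0.    , 319.4169],
       [  0.    , 377.3418, 201.284 ],
       [  0.    ,   0.    ,   1.    ]]), 'view': array([[   -0.7727,     0.6347,    -0.0063,   424.7839],
       [   -0.6094,    -0.739 ,     0.2871,   363.5755],
       [    0.1776,     0.2257,     0.9579, -1104.3484],
       [    0.    ,     0.    ,     0.    ,     1.    ]])}
top {'intrinsics': array([[464.1367,   0.    , 319.2969],
       [  0.    , 464.1367, 207.4424],
       [  0.    ,   0.    ,   1.    ]]), 'view': array([[   -0.0226,    -0.9997,     0.0085,    50.7369],
       [    0.9945,    -0.0216,     0.1024,  -599.8429],
       [   -0.1022,     0.0108,     0.9947, -1198.1225],
       [    0.    ,     0.    ,     0.    ,     1.    ]])}
{'time_s': 0.1, 'joint_positions': array([-1.3812,  0.3269, -0.1935,  1.052 ,  0.    ,  1.4366]), 'qd': array([-0.001 , -0.0009,  0.0033,  0.0002,  0.0009, -0.0008]), 'joint_torque': array([  0.0009, -44.4241,  26.3037,   0.0079,  -0.0001,   0.    ]), 'position': array([ 174.923 , -520.9114,  230.5774]), 'eef_rot': array([-0.0008,  0.9869,  0.1612, -0.    ]), 'force': array([ 0.5666, -0.5024,  0.7296]), 'ft_torque': array([ 0.0186,  0.0151, -0.0136]), 'gripper_force': 0.0, 'width': 85.59627560976331}
```

View pics/scene0.png

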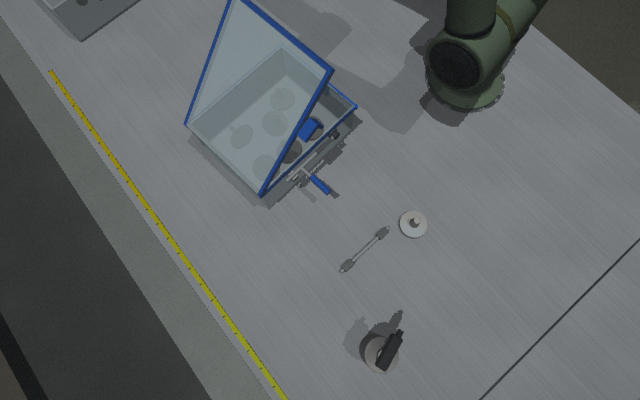

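View pics/top0.png

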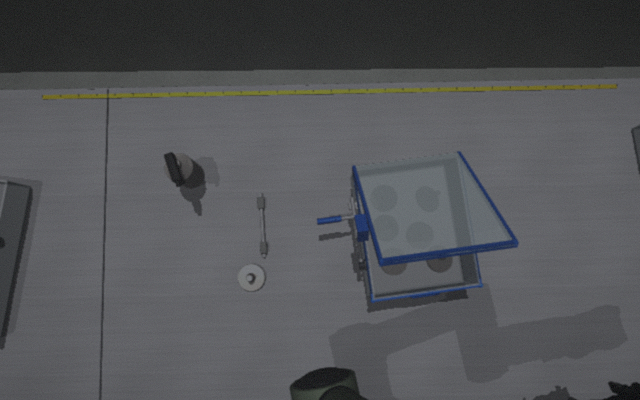

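Both pictures show the chest with its hinge away from the robot. In the top view the grip runs from (318,221) to (341,217), with rim corners at (372,299) and (481,285). In the scene view the grip runs from (309,174) to (328,191). I'll fit the chest pose to these.

```bash
cat > h.py <<'E'
from rig import manip
import numpy as np,cv2
from scipy.optimize import least_squares
def proj(n,p):
    c=manip.camera_info(n); V=np.array(c["view"]);K=np.array(c["intrinsics"])
    q=np.atleast_2d(p)@V[:3,:3].T+V[:3,3]; q=q*[1,-1,-1]; u=q@K.T; return u[:,:2]/u[:,2:]
def world(s,p):
    c,n=np.cos(s[2]),np.sin(s[2]); return np.atleast_2d(p)@np.array([[c,n,0],[-n,c,0],[0,0,1]])+[s[0],s[1],0]
def lid(a,d,y,t=0): return [160-d*np.cos(a)+t*np.sin(a),y,130+d*np.sin(a)+t*np.cos(a)]
def rod(a,r,y,o=0): return [-75+r*np.cos(a),y,112+r*np.sin(a)]
def uv(s,n,pts): return proj(n,world(s,pts))
E
python3 - <<'E'
from h import *
def model(s):
    a,b=s[3],s[4]
    P=lambda n:uv(s,n,[[-160,130,130],lid(a,330,134,5),lid(a,330,-134,5),rod(b,120,237),rod(b,120,177),[160,134,130]]+([[-160,-130,130],[160,-134,130]] if n=="top" else []))
    return P("top"),P("scene")
T=np.array([[372,299],[382,262],[516,242],[318,221],[341,217.5],[354,167],[481,285],[460,153]])
S=np.array([[356,106],[331,70],[232,-2],[328,191],[309,174],[262,194]])
def f(s):
    t,c=model(s);return np.r_[(t-T).ravel(),(c-S).ravel()]
r=least_squares(f,[600,-200,.1,.79,.0],loss='soft_l1'); s=r.x;print(s.round(4));print(r.fun.reshape(-1,2).round(1))
np.save("s.npy",s)
print("grip",world(s,rod(s[4],120,207)),"pivot",world(s,rod(0,0,144)),"grip end",world(s,rod(1.05,120,207)),"slot",world(s,lid(s[3],198,146)))
V=[]
for n,(x0,y0,z) in dict(top=(290,120,3),scene=(240,60,4)).items():
    I=manip.get_image(n);I=cv2.resize(I,None,fx=z,fy=z,interpolation=cv2.INTER_CUBIC)
    w,h=(780,560) if n=="top" else (520,560); C=I[y0*z:y0*z+h,x0*z:x0*z+w].copy(); C=cv2.convertScaleAbs(C,alpha=1.5)
    for p in np.r_[model(s)[n=="scene"],uv(s,n,[rod(s[4],0,144),rod(s[4],170,144),lid(s[3],198,146)])]:
        cv2.drawMarker(C,tuple(int(v) for v in (p+.5-[x0,y0])*z),(0,0,255),0,10,1)
    cv2.imwrite(f"pics/fit_{n}.png",C)
E
```

```text
[ 5.423267e+02 -1.955508e+02  1.120000e-01  7.984000e-01  8.640000e-02]
[[  0.8  -0.2]
 [ -2.8  -0.7]
 [  2.2   0.3]
 [ -1.1  -0.8]
 [  0.3  -0.5]
 [ -1.8   0.9]
 [ -1.   -1.1]
 [ -0.3   0.7]
 [ -2.   -1.1]
 [  0.5  -1.3]
 [  0.4 -10.7]
 [ -0.1  -0.1]
 [  0.5   0.1]
 [ -1.1   0.5]]
grip [[563.46363487  15.13177024 122.3575093 ]] pivot [[451.70197098 -60.83567335 112.        ]] grip end [[503.99495299   8.44312629 216.09078707]] slot [[547.69604813 -48.02628405 271.8149266 ]]
```

View pics/fit_top.png

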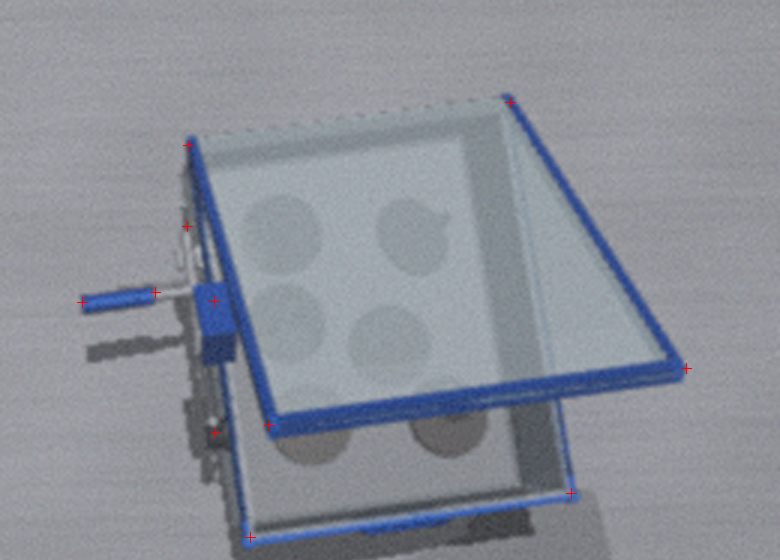

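View pics/fit_scene.png

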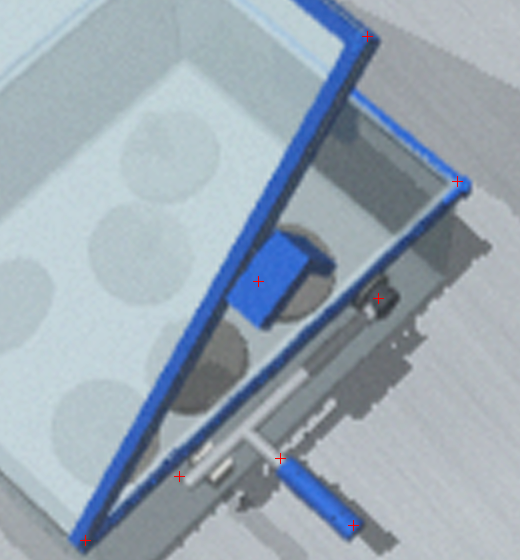

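The fit holds: residuals are about 1–2 px, except 10.7 px on the lid corner that falls outside the scene picture. With the rod level, the grip centre is at about (563,15,112). I'll go around the robot side of the chest, turning so the fingers close along the chest's x.

```bash
python3 -m creep '[[[0.0114,0.0292,0.0018],7.08],[[0.0114,0.0292,0.0018],7.08],[[0.0114,0.0292,0.0018],7.08],[[0.0114,0.0292,0.0018],7.08],[[0.0114,0.0292,0.0018],7.08],[[0.0114,0.0292,0.0018],7.08],[[0.0114,0.0292,0.0018],7.08],[[0.0114,0.0292,0.0018],7.08],[[0.0114,0.0292,0.0018],7.08],[[0.0114,0.0292,0.0018],7.08],[[0.0114,0.0292,0.0018],7.08],[[0.0062,0.03,0],0],[[0.0062,0.03,0],0],[[0.0062,0.03,0],0],[[0.0062,0.03,0],0],[[0.0062,0.03,0],0],[[0.0062,0.03,0],0],[[0.0062,0.03,0],0],[[0.0062,0.03,0],0],[[0,0,0],0]]' 50 20
```

```text
time_s: 1.87
position: [350.3, 43.9, 251.2]
eef_rot: [-0.0, 0.664, 0.748, 0.001]
force: [-0.4, -0.1, -0.2]
width: 42.9
gripper_force: 0.0
```

```bash
python3 -m creep '[[[0.0265,-0.002,0],0],[[0.0265,-0.002,0],0],[[0.0265,-0.002,0],0],[[0.0265,-0.002,0],0],[[0.0265,-0.002,0],0],[[0.0265,-0.002,0],0],[[0.0265,-0.002,0],0],[[0.0265,-0.002,0],-0.4],[[0,0,-0.02],0],[[0,0,-0.02],0],[[0,0,-0.02],0],[[0,0,0],0],[[0,0,0],0]]'
python3 - <<'E'
from h import *
p=manip.get_obs()["position"];print(p)
a=manip.get_image("top")[140:280,280:430];b=manip.get_image("scene")[110:250,250:400]
cv2.imwrite("pics/a.png",cv2.resize(np.hstack([a,b]),(780,364),interpolation=cv2.INTER_CUBIC))
E
```

```text
time_s: 2.95
position: [560.9, 23.3, 190.2]
eef_rot: [-0.001, 0.669, 0.743, -0.001]
force: [-0.2, -0.1, 0.3]
width: 43.0
gripper_force: 0.0
[560.93480558  23.27289026 190.20665362]
```

View pics/a.png

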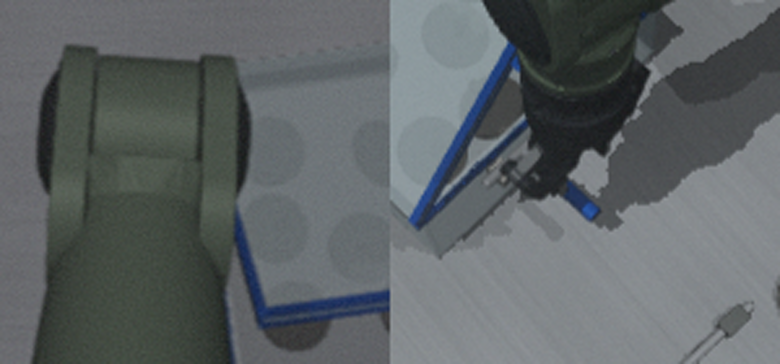

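```bash
python3 -m creep '[[[0.001,0.0065,-0.01],0],[[0,0,-0.0175],0],[[0,0,-0.0175],0],[[0,0,-0.0175],0],[[0,0,-0.0175],0],[[0,0,-0.017],0],[[0,0,0],0],[[0,0,0],0]]'; python3 -m creep '[[[0,0,0],0],[[0,0,0],0],[[0,0,0],0],[[0,0,0],0],[[0,0,0],0],[[0,0,0],0],[[0,0,0],0],[[0,0,0],0]]' 0 20
```

```text
time_s: 3.72
position: [562.7, 30.7, 94.0]
eef_rot: [-0.0, 0.669, 0.743, -0.0]
force: [-0.1, -0.4, -0.8]
width: 42.6
gripper_force: 0.0
time_s: 4.38
position: [561.6, 30.0, 94.6]
eef_rot: [-0.001, 0.669, 0.743, -0.001]
force: [-5.2, -0.5, 1.6]
width: 14.8
gripper_force: 22.1
```

```bash
python3 -m creep '[[[-0.0005,0,0.006],0],[[-0.0004,0,0.006],0],[[-0.0005,-0.0001,0.006],0],[[-0.0013,-0.0001,0.0058],0],[[-0.0013,-0.0002,0.0058],0],[[-0.0013,-0.0002,0.0058],0],[[-0.0022,-0.0002,0.0056],0],[[-0.0022,-0.0002,0.0056],0],[[-0.0022,-0.0003,0.0056],0],[[0,0,0],0],[[0,0,0],0]]'
python3 - <<'E'
from h import *
a=manip.get_image("top")[140:280,280:430];b=manip.get_image("scene")[60:200,250:400]
cv2.imwrite("pics/b.png",cv2.resize(np.hstack([a,b]),(780,364),interpolation=cv2.INTER_CUBIC))
E
```

```text
time_s: 5.3
position: [550.3, 28.8, 147.1]
eef_rot: [-0.0, 0.669, 0.743, -0.0]
force: [-6.3, -3.1, -2.8]
width: 15.5
gripper_force: 20.5
```

View pics/b.png

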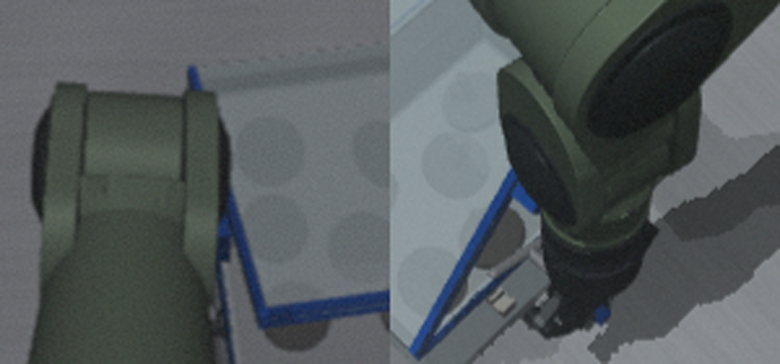

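The rod has come out of the clip with the grip held, and forces are low. I'll continue the arc to about 0.90.

```bash
python3 -m creep '[[[-0.003,-0.0003,0.0052],0],[[-0.003,-0.0003,0.0052],0],[[-0.003,-0.0004,0.0052],0],[[-0.0037,-0.0004,0.0047],0],[[-0.0037,-0.0004,0.0047],0],[[-0.0038,-0.0004,0.0046],0],[[-0.0044,-0.0005,0.0041],0],[[-0.0044,-0.0005,0.0041],0],[[-0.0044,-0.0005,0.004],0],[[0,0,0],0],[[0,0,0],0]]'
python3 - <<'E'
from h import *
a=manip.get_image("top")[140:280,290:440];b=manip.get_image("scene")[40:180,250:400]
cv2.imwrite("pics/c.png",cv2.resize(np.hstack([a,b]),(780,364),interpolation=cv2.INTER_CUBIC))
E
```

```text
time_s: 6.32
position: [519.9, 25.3, 190.2]
eef_rot: [0.002, 0.669, 0.743, 0.002]
force: [4.5, -0.1, 6.4]
width: 15.5
gripper_force: 20.5
```

View pics/c.png

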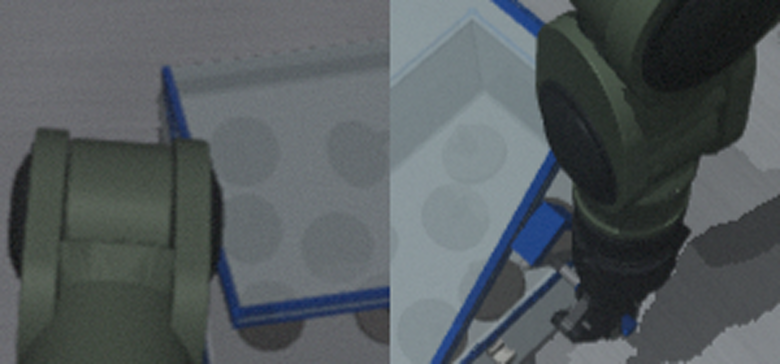

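Forces are still low, and the rod angle works out at about 0.88–0.90. The scene picture shows the bracket at crop pixel (540,232), with the lid undisturbed. Now the last part of the arc.

```bash
python3 -m creep '[[[-0.0041,-0.0005,0.003],0],[[-0.0041,-0.0005,0.003],0],[[-0.0041,-0.0005,0.0029],0],[[-0.004,-0.0004,0.0027],0],[[0,0,0],0],[[0,0,0],0],[[0,0,0],0]]'
python3 - <<'E'
from h import *
s=np.load("s.npy")
I=manip.get_image("scene");z=6;x0,y0=285,60
C=cv2.convertScaleAbs(cv2.resize(I[y0:y0+90,x0:x0+90],None,fx=z,fy=z,interpolation=cv2.INTER_CUBIC),alpha=1.6)
for a,c in((.99,(0,255,255)),(1.05,(0,0,255))):
    for p in uv(s,"scene",[rod(a,0,144),rod(a,170,144),rod(a,120,144),rod(a,120,237)]): cv2.drawMarker(C,tuple(int(v) for v in (p+.5-[x0,y0])*z),c,0,10,1)
cv2.imwrite("pics/d.png",C)
E
```

```text
time_s: 7.0
position: [504.9, 23.6, 202.3]
eef_rot: [0.003, 0.669, 0.743, 0.003]
force: [6.1, -0.3, 8.9]
width: 14.9
gripper_force: 20.3
```

View pics/d.png

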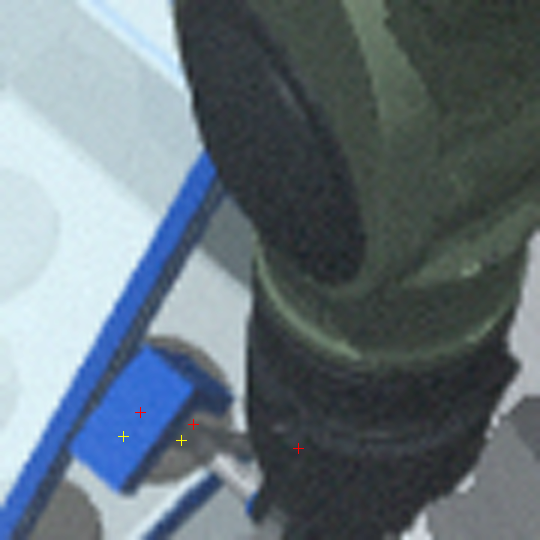

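The tip is under the bracket, with the crossbar at (235,475) in the crop, and the lid has not moved. The angle is about 1.03, so I'll nudge it slightly and ease the radial force, then open and lift.

```bash
python3 -m creep '[[[-0.001,-0.0001,0.0022],0],[[0,0,0],0],[[0,0,0],0],[[0,0,0],0]]'; python3 -m creep '[[[0,0,0],0],[[0,0,0],0],[[0,0,0],0],[[0,0,0],0],[[0,0,0],0],[[0,0,0],0]]' 45;  python3 -m creep '[[[0,0.001,0.01],0],[[0,0.001,0.02],0],[[0,0.002,0.025],0],[[0,0.003,0.025],0],[[0,0.01,0.025],0],[[-0.02,0.02,0.02],0],[[-0.03,0.02,0],0],[[-0.03,0.02,0],0],[[-0.03,0.02,0],0],[[-0.03,0.02,0],0],[[0,0,0],0],[[0,0,0],0]]'
python3 - <<'E'
from h import *
s=np.load("s.npy");z=5;o=[]
for n,x0,y0 in(("scene",275,80),("top",315,175)):
    I=manip.get_image(n)
    C=cv2.convertScaleAbs(cv2.resize(I[y0:y0+100,x0:x0+78],None,fx=z,fy=z,interpolation=cv2.INTER_CUBIC),alpha=1.6)
    for a,c in((.99,(0,255,255)),(1.05,(0,0,255))):
        for p in uv(s,n,[rod(a,120,177),rod(a,120,237)]): cv2.drawMarker(C,tuple(int(v) for v in (p+.5-[x0,y0])*z),c,0,10,1)
    o.append(C)
cv2.imwrite("pics/e.png",np.hstack(o))
E
```

```text
time_s: 7.38
position: [503.0, 23.4, 203.7]
eef_rot: [0.002, 0.669, 0.743, 0.002]
force: [4.6, -0.4, 6.9]
width: 15.2
gripper_force: 20.0
time_s: 7.88
position: [500.0, 23.3, 201.5]
eef_rot: [-0.0, 0.669, 0.743, -0.0]
force: [0.2, 0.4, 0.4]
width: 38.4
gripper_force: 0.0
time_s: 8.88
position: [359.3, 141.1, 328.0]
eef_rot: [0.001, 0.668, 0.744, 0.001]
force: [-0.1, -0.5, -0.1]
width: 38.3
gripper_force: 0.0
```

View pics/e.png

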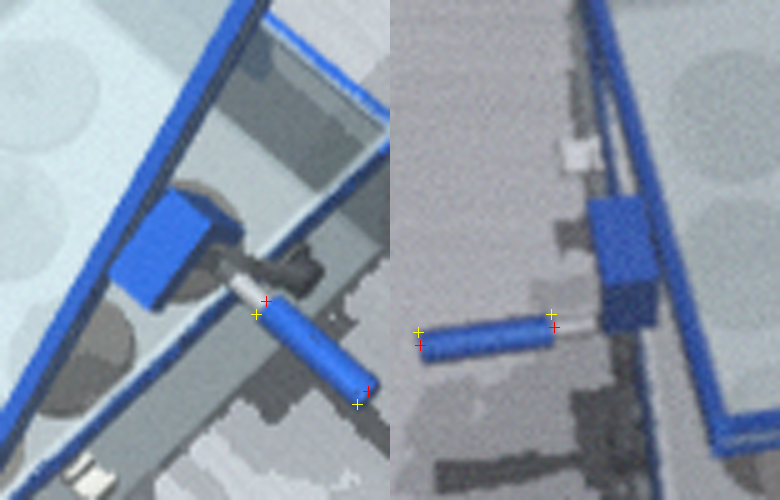

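The grip is free and lies on the predicted axis for 1.05 rad in both views. The tip is under the bracket, the bracket has not moved in the scene view, and the arm is clear.

```bash
python3 -c "
from rig import manip
print(manip.job_done())"
```

```text
the job is handed in; nothing more can be done
None
```

The prop rod is swung up with its tip under the lid's slot bracket at about 1.05 rad and the grip released; the lid did not visibly move, the other items were not touched, and I handed the job in at about 9 s (no verdict was returned).

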